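Open the child-resistant oxide jar

TASK

Open the child-resistant jar with the orange cap: press the cap down hard, keep it pressed while turning it counter-clockwise to the green open mark, then lift it off. Set the cap down the same way up on the empty round grey bat and let go. Leave the jar with the blue cap closed.

Things in the scene. Friction and masses are not known exactly. Their poses are not given: they have to be found in the camera images.
- cap_orange: Loose round orange ribbed cap, 56 mm wide, 30 mm high, 50 g, open below. Origin: centre of its underside, z up, x along the white pointer on top. Locked, its underside is 79 mm above the table. Grip it firmly (60 N up), any diameter, finger ends 8 mm above its underside. It is sprung: 8 N, plus 1 N per mm pressed; pressing 4 mm frees it to turn (7 mm is good, about 15 N), it bottoms at 9 mm.
- jar_orange: White jar, orange band, fixed in a dark foot 90 mm wide, 18 mm high. Origin: on its axis at table height; x to the white mark on the foot (cap pointer when locked); the green open mark is 60 degrees counter-clockwise from above. Keep the cap pressed past 45 degrees; it lifts off at 48 to 72 (stop at 72), popping up 5 mm if let go. Neck 43 mm wide, top at 88 mm: lift the cap 20 mm to clear it.
- round_bat: Fixed flat round grey bat (disc), empty, nearest the robot, 222 mm wide, 11 mm thick, on the table; the cap goes on it. Origin: centre of its underside.
- cap_blue: Blue cap, like the orange one, locked on a second jar with a blue band; leave it alone. Origin: centre of its underside, 79 mm above the table.
Mind the look-alikes: they are no part of the job. Of the things that look like the cap_orange, the larger one is meant.

How it is judged:
By the outcome, as a careful person would: the job done as asked, in the order asked, and still so for the second after the job is handed in, with the robot touching nothing.
It also fails if it takes over 42 s, if anything falls off the work surface, if the arm or the gripper's body presses on something with over 40 N, if the wrist force passes 120 N, or if a joint passes its speed limit or range.

ROBOT

A 6-joint arm with a two-finger parallel gripper is mounted at the origin on a cart in front of the work surface, level with it; the furniture and walls round the work are solid. World frame = base frame: x ahead of the robot, y to its left, z up, the work surface at z = 0. Lengths are in m, angles in rad, forces in N, time in s.
With the tool pointing down it reaches from about 0.2 to 0.875 m from the base axis. Payload 3.4 kg.
Tool frame: the origin (TCP) lies where the fingers leave the gripper's body, on its centre line; the fingertips stand 97 mm ahead of it and the grasp point (between the pads) lies 78 mm ahead of it (robot.tip_extent is the distance from the TCP to the fingertips, in m); z points along the fingers, y is the line along which they close (so a half turn about z gives the same grasp; the last joint's range is limited). The gripper opens to 94 mm and grips with 3 to 60 N. Pads are 16 mm wide; open, the fingers measure 119 mm over their backs; the gripper's body (75 mm by 177 mm) begins 78 mm behind the grasp point.
Start: joints at [-0.121, 0.276, 1.505, -0, 1.361, -0.121], TCP at [0.575, -0, 0.303] pointing down, gripper open.
Joint ranges: [-2.89, 2.89], [-0.75, 2.08], [0.22, 2.7], [-1.18, 4.32], [0.11, 2.71], [-2.7, 2.7]. Speed limits (rad/s): [2.57, 2.57, 3.14, 3.14, 3.14, 3.14].

INTERFACE

Orientations are given as a rotation vector (axis times angle).
In Python, from station import sensors, capture, robot gives the robot as it stands. The module is installed in compiled form; this text tells all that it offers.
- The arm moves only by the tool send_rows, never from a script. Its argument "steps" is a list of rows, each a list of 7 numbers: the turn, a rotation vector about the world's x, y, z in degrees, then the shift along the world's x, y, z in cm, then the opening in per cent of the stroke, from 0 (shut) to 100 (fully open). A call has exactly 8 rows; each row shifts and turns the commanded pose from where the row before left it; what a row does not reach is not made up. A row lasts 1/8 s, in which the tool goes at most 62.5 mm and 10.7 degrees, less where a joint would pass 70% of its speed; a pose out of reach is approached as far as the arm can. A call is refused whole if a number of a shift passes 6.25 or a number of a turn 10.7, either way. A call with a gripper value outside its range is refused whole. The fingers move at their own pace and stop on an object; "grip_force" is the grip in N (left out, the last holds). Time passes only in rows, so rows that do not move let the fingers close, or fill a call up. It gives the time, the measured TCP pose, the force, the opening and the grip force at its end, in the units of the state.
- sensors.state(): the state, without advancing time (a new reading comes with each control period).
- capture(name): name is "scene" or "side" or "wrist"; returns a dict with "frame" (480x640x3 uint8, red, green, blue), "vertical_fov" (degrees; the focal length in pixels is half the picture's height over the tangent of half this angle, whatever the lens; pixels are square), "cx", "cy" (the principal point, pixels), "k1" (the pictures are not rectified: a ray, as slopes to the right and down, at radius r is drawn at 1 + k1 r^2 times it, then the intrinsics apply), "R" (3x3) and "t" (3): a world point X has camera coordinates R X + t. Camera axes: x right, y down, z forward; pixel columns grow to the right and rows downward; lengths in m; the calibration is good to about 2 mm. A picture is of the moment at which its call begins. There is no depth.
- robot.sign_off(): hands the job in; it is judged then, once.
The state is a dict: "time_s": time; "joint_pos": joint angles; "joint_velocities": joint speeds; "effort": joint torques, N m; "ee_pos": TCP position; "tool_rot": TCP orientation; "ft_force": force on the tool from outside, world axes, zero at the start; "torque": the same for the moment, N m; "finger_gap": finger opening in m; "grip_force": force on a finger pad.
Only numpy, scipy, OpenCV 4.12 (cv2) and the standard library are available. Lean on these libraries where they do the work, as an engineer would, in place of code of your own. Each camera call takes 0.05 s, during which the arm holds its last target. There are 200 camera calls.

## Working session

There is one attempt and no reset: what is moved stays moved. The work goes in short steps, Python scripts to look and compute and a tool call to move; the robot and the scene stay as the last step left them, time stands still between calls to the robot, and variables do not carry over. Pictures are saved under pics/ and viewed, at most 10 in all, crops included, and the job is handed in when it is done.

Besides the shell and the picture viewer there is one more tool, called after ">>>" as name(argument=value, ...) on one line, values as JSON. send_rows: Moves the arm, as the interface text tells. Its arguments: {"type":"object","properties":{"steps":{"type":"array","items":{"type":"array","items":{"type":"number"}}},"grip_force":{"type":"number"}},"required":["steps"]}

```bash
mkdir -p pics
cat > h.py <<'E'
import numpy as np, cv2
from station import sensors, capture, robot
def shot(n,f):
    c=capture(n); cv2.imwrite(f,c["frame"][:,:,::-1]); np.save(f[:-4]+".npy",c,allow_pickle=True); return c
def load(f): return np.load(f,allow_pickle=True).item()
def K(c):
    f=240/np.tan(np.radians(c["vertical_fov"])/2); return np.array([[f,0,c["cx"]],[0,f,c["cy"]],[0,0,1.]]),np.array([c["k1"],0,0,0,0.])
def at(c,px,z):
    k,d=K(c); s=cv2.undistortPoints(np.array(px,float).reshape(-1,1,2),k,d).reshape(-1,2)
    r=np.c_[s,np.ones(len(s))]@c["R"]; o=-c["R"].T@c["t"]; z=np.broadcast_to(z,len(s))
    return o+r*((z-o[2])/r[:,2])[:,None]
def proj(c,X):
    k,d=K(c); return cv2.projectPoints(np.array(X,float).reshape(-1,1,3),cv2.Rodrigues(np.array(c["R"]))[0],np.array(c["t"],float),k,d)[0].reshape(-1,2)
E
python3 - <<'E'
from h import *
a=shot("scene","pics/a.png");b=shot("side","pics/b.png");print(sensors.state()); print(a["R"],a["t"],b["R"],b["t"],a["k1"],b["k1"])
E
```

```text
{'time_s': 0.1, 'joint_pos': array([-1.20957335e-01,  2.76525995e-01,  1.50593802e+00, -8.80718172e-06,
        1.36069539e+00, -1.20976155e-01]), 'joint_velocities': array([ 0.00053314, -0.00053233, -0.00215729,  0.00021351,  0.00062633,
       -0.00023028]), 'effort': array([ 2.09665013e-03, -4.05456018e+01, -2.37780511e+01,  7.03444169e-02,
        2.99401337e-02, -2.48708608e-05]), 'ee_pos': array([5.74676404e-01, 5.59331611e-05, 3.01921701e-01]), 'tool_rot': array([-2.22054984e+00, -2.22059572e+00,  1.52756261e-03]), 'ft_force': array([ 0.9598579 , -0.67542498, -0.23723607]), 'torque': array([ 0.00602427,  0.03289757, -0.05349912]), 'grip_force': 0.0, 'finger_gap': 0.09380867347230083}
[[ 0.40264844 -0.91516454 -0.01865715]
 [-0.47390337 -0.19098035 -0.85961742]
 [ 0.78312823  0.3549653  -0.5105975 ]] [-0.21290198  0.30819865  0.48592921] [[-0.99855649 -0.04779042 -0.0245157 ]
 [-0.0053631   0.54286449 -0.83980318]
 [ 0.05344324 -0.83845944 -0.54233716]] [0.51402733 0.05914441 1.09250077] 0.015051052096336549 0.0207936813739593
```

View pics/a.png

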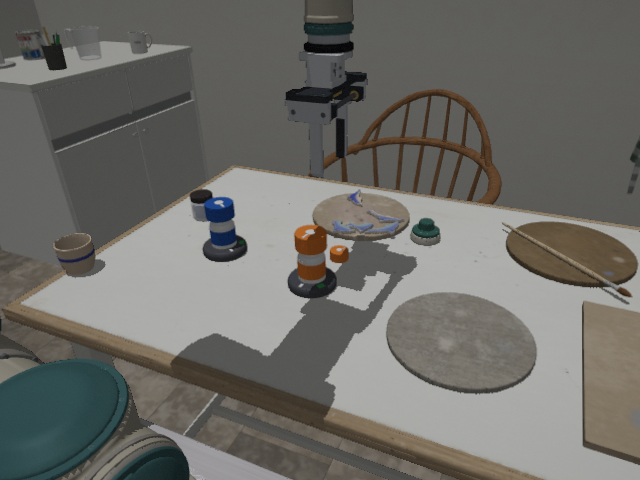

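View pics/b.png

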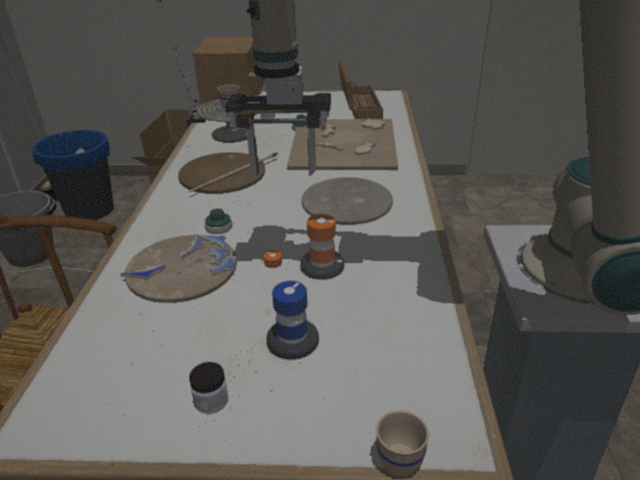

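The scene picture shows the capped orange jar at (311,260), cap top about (311,232). A small orange cap lies loose on the table at (340,254), the blue jar stands at (222,228), and the empty grey bat is at (460,338). The side picture shows the same things at (322,245), (273,258), (291,318) and (347,199). The capped one on the jar is the larger orange cap and fits the description. I'll confirm it in an enlarged crop.

Run:
```python
from h import *
a=cv2.imread("pics/a.png");b=cv2.imread("pics/b.png")
A=cv2.resize(a[215:305,270:370],(500,450),interpolation=3);B=cv2.resize(b[205:285,290:350],(300,400),interpolation=3)
im=np.zeros((450,800,3),np.uint8);im[:,:500]=A;im[:400,500:]=B;cv2.imwrite("pics/c.png",im)
a=load("pics/a.npy");b=load("pics/b.npy")
def ell(c,px,z): 
    P=at(c,px,z); return P
print(at(a,[[460,338],[387,338],[534,338],[311,230],[340,254],[312,283]],[.011,.011,.011,.109,.01,.018]))
print(at(b,[[347,199],[302,199],[392,199],[321,219],[273,258],[322,263]],[.011,.011,.011,.109,.01,.018]))
```

```text
[[ 0.4458101  -0.26663962  0.011     ]
 [ 0.40338279 -0.16490155  0.011     ]
 [ 0.48846456 -0.36855717  0.011     ]
 [ 0.50984571  0.0086686   0.109     ]
 [ 0.60483769 -0.00711762  0.01      ]
 [ 0.48348991 -0.0024988   0.018     ]]
[[ 0.4587097  -0.25551034  0.011     ]
 [ 0.56760402 -0.25513919  0.011     ]
 [ 0.35077272 -0.25582599  0.011     ]
 [ 0.50787917  0.00136265  0.109     ]
 [ 0.60901174 -0.00748707  0.01      ]
 [ 0.50710055  0.01989956  0.018     ]]
```

View pics/c.png

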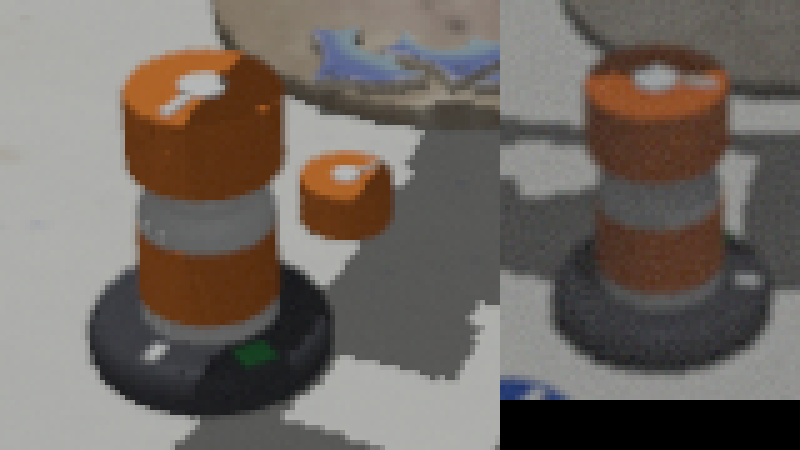

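The crop confirms it: the large orange cap has its hub at scene (310,231.7) and side (321.4,220.4), and its pointer runs toward the foot's white mark at scene (301,285). The green mark is at (321,285.6). The small loose cap on the table is the decoy.

Run:
```python
from h import *
a=load("pics/a.npy");b=load("pics/b.npy")
print(at(a,[[310.2,231.5],[303,236.8],[301,285],[321,285.6]],[.109,.109,.018,.018]))
print(at(b,[[321.3,220.2],[333,220.8],[339.5,260.8]],[.109,.109,.018]))
c=shot("wrist","pics/w.png"); print(proj(c,[[.509,.004,.109],[.445,-.26,.011]]))
# bat: segment outline and fit circle
for n,c,z in(("a",a,(460,338)),("b",b,(347,199))):
    im=cv2.imread(f"pics/{n}.png"); g=cv2.GaussianBlur(im,(0,0),1); h=cv2.cvtColor(g,cv2.COLOR_BGR2GRAY)
    m=np.zeros((482,642),np.uint8); cv2.floodFill(h,m,z,255,6,6,cv2.FLOODFILL_FIXED_RANGE*0+4)
    ct=max(cv2.findContours(m[1:-1,1:-1],0,1)[0],key=cv2.contourArea); ct=cv2.convexHull(ct).reshape(-1,2)
    P=at(c,ct,.011)[:,:2]; print(n,cv2.boundingRect(ct),P.min(0),P.max(0),cv2.minEnclosingCircle(P.astype(np.float32)))
```

```text
[[ 0.5044866   0.00770225  0.109     ]
 [ 0.48326928  0.01120058  0.109     ]
 [ 0.470625    0.01285626  0.018     ]
 [ 0.48226143 -0.02041088  0.018     ]]
[[0.50710267 0.00583027 0.109     ]
 [0.48455759 0.00789032 0.109     ]
 [0.47241687 0.01187994 0.018     ]]
[[220.7805487  249.03406956]
 [198.88078759 453.26909403]]
a (0, 0, 640, 480) [ 0.0121948  -1.11463724] [7.05597869 7.82831826] ((4.026228904724121, 3.001685857772827), 5.111216068267822)
b (0, 0, 640, 480) [-1.23508416 -3.04223766] [2.84014714 0.49532041] ((0.9089779853820801, -1.7216235399246216), 2.339637279510498)
```

View pics/w.png

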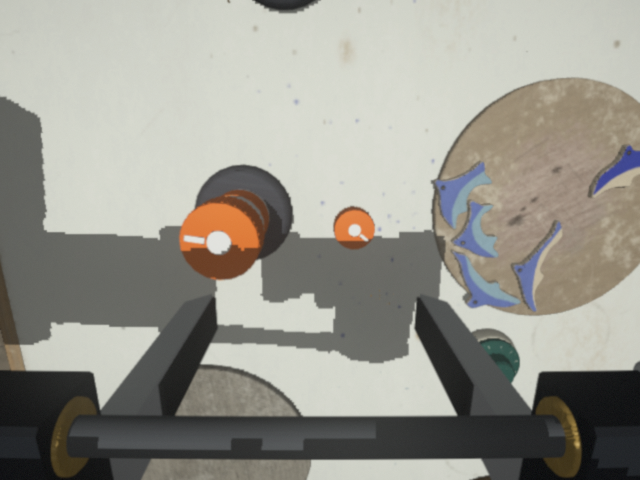

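The wrist view shows the orange cap disc spanning x 179–261 with its hub at about (218.5,242), the small decoy at (354,228), and the grey bat's edge at lower left. I'll combine the three views.

Run:
```python
from h import *
from scipy.optimize import least_squares
a=load("pics/a.npy");b=load("pics/b.npy");c=load("pics/w.npy")
print(at(c,[[218.5,242],[190,239.5]],.109))
r=least_squares(lambda X:np.r_[proj(a,[X])[0]-[310.2,231.5],proj(b,[X])[0]-[321.3,220.2],proj(c,[X])[0]-[218.5,242]],[.5,0,.1]);print(r.x,r.fun)
t=np.linspace(0,2*np.pi,361)
def ext(cam,x,y):
    p=proj(cam,np.c_[x+.111*np.cos(t),y+.111*np.sin(t),np.full(361,.011)]);return np.r_[p.min(0),p.max(0)]
for n,cam,o in (("a",a,[386.5,292.5,534.5,384]),("b",b,[302,178,392.5,219])):
    r=least_squares(lambda p:ext(cam,*p)-o,[.45,-.26]);print(n,r.x,r.fun)
print(at(a,[[220,203]],.109))
```

```text
[[0.50774278 0.00904244 0.109     ]
 [0.48812156 0.01080652 0.109     ]]
[0.50744479 0.00875709 0.10846139] [ 0.17658309 -0.60956099 -0.23913926  1.02931573 -0.22550723  0.1971738 ]
a [ 0.46039238 -0.26093242] [-1.08384096 -3.4806042   0.98337064  1.75957233]
b [ 0.45866967 -0.26725295] [-0.604395   -1.90848785  0.58665819  1.29402854]
[[0.54284687 0.21696617 0.109     ]]
```

>>> send_rows(steps=[[0, 0, 0, -2.2, 0.3, -1, 100], [0, 0, 0, -2.3, 0.3, -2, 100], [0, 0, 0, -2.3, 0.2, -2, 100], [0, 0, 0, 0, 0, -2, 100], [0, 0, 0, 0, 0, -0.3, 100], [0, 0, 0, 0, 0, 0, 100], [0, 0, 0, 0, 0, 0, 100], [0, 0, 0, 0, 0, 0, 100]], grip_force=60)

```text
time_s: 1.15
ee_pos: [0.5076, 0.0079, 0.2303]
tool_rot: [2.221, 2.221, 0.001]
ft_force: [0.5, 0.3, 0.7]
finger_gap: 0.094
grip_force: 0.0
```

Run:
```python
from h import *
c=shot("wrist","pics/w2.png"); s=sensors.state();print(s["ee_pos"],s["tool_rot"],s["ft_force"],proj(c,[[.507,.008,.109]]))
```

```text
[0.50739011 0.00795075 0.23014433] [2.22082661e+00 2.22092979e+00 9.24911057e-04] [-0.60078191  0.13082229 -0.45475352] [[313.50272192 293.48770944]]
```

View pics/w2.png

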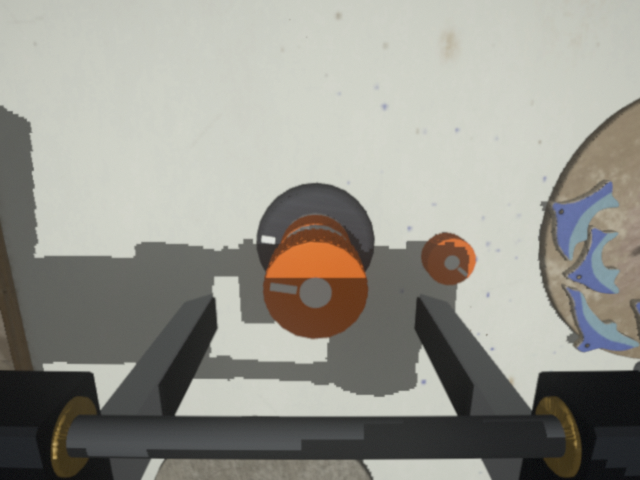

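The view shows the cap hub at (315.5,292), midway between the fingers at x 217 and 415, about 1 mm from where I predicted. I'll descend with a small correction and grip.

>>> send_rows(steps=[[0, 0, 0, 0.05, 0.08, -1, 100], [0, 0, 0, 0, 0, -1.5, 100], [0, 0, 0, 0, 0, -1.5, 100], [0, 0, 0, 0, 0, -0.6, 100], [0, 0, 0, 0, 0, 0, 100], [0, 0, 0, 0, 0, 0, 0], [0, 0, 0, 0, 0, 0, 0], [0, 0, 0, 0, 0, 0, 0]], grip_force=60)

```text
time_s: 2.2
ee_pos: [0.5077, 0.0088, 0.1841]
tool_rot: [2.221, 2.221, 0.001]
ft_force: [0.3, 0.5, -0.4]
finger_gap: 0.0674
grip_force: 0.0
```

>>> send_rows(steps=[[0, 0, 0, 0, 0, 0, 0], [0, 0, 0, 0, 0, 0, 0], [0, 0, 0, 0, 0, 0, 0], [0, 0, 0, 0, 0, 0, 0], [0, 0, 0, 0, 0, 0, 0], [0, 0, 0, 0, 0, 0, 0], [0, 0, 0, 0, 0, 0, 0], [0, 0, 0, 0, 0, 0, 0]])

```text
time_s: 3.2
ee_pos: [0.5075, 0.0088, 0.1839]
tool_rot: [2.221, 2.221, 0.0]
ft_force: [-2.1, -0.5, 6.3]
finger_gap: 0.0549
grip_force: 60.0
```

>>> send_rows(steps=[[0, 0, 0, 0, 0, -0.2, 0], [0, 0, 0, 0, 0, -0.2, 0], [0, 0, 0, 0, 0, -0.2, 0], [0, 0, 0, 0, 0, -0.1, 0], [0, 0, 0, 0, 0, 0, 0], [0, 0, 0, 0, 0, 0, 0], [0, 0, 0, 0, 0, 0, 0], [0, 0, 0, 0, 0, 0, 0]])

```text
time_s: 4.2
ee_pos: [0.5074, 0.0088, 0.178]
tool_rot: [2.221, 2.221, 0.0]
ft_force: [-4.8, -0.6, 13.6]
finger_gap: 0.0548
grip_force: 60.0
```

Reads 13.6 N, which is about 5.6 mm pressed. I'll add 1.5 mm and then turn.

>>> send_rows(steps=[[0, 0, 0, 0, 0, -0.15, 0], [0, 0, 0, 0, 0, 0, 0], [0, 0, 3, 0, 0, 0, 0], [0, 0, 5, 0, 0, 0, 0], [0, 0, 5, 0, 0, 0, 0], [0, 0, 5, 0, 0, 0, 0], [0, 0, 2, 0, 0, 0, 0], [0, 0, 0, 0, 0, 0, 0]])

```text
time_s: 5.2
ee_pos: [0.5087, 0.0089, 0.1771]
tool_rot: [1.8, 2.571, 0.003]
ft_force: [-3.0, 0.3, 14.4]
finger_gap: 0.0546
grip_force: 60.0
```

>>> send_rows(steps=[[0, 0, 3, 0, 0, 0, 0], [0, 0, 6, 0, 0, 0, 0], [0, 0, 7, 0, 0, 0, 0], [0, 0, 7, 0, 0, 0, 0], [0, 0, 7, 0, 0, 0, 0], [0, 0, 7, 0, 0, 0, 0], [0, 0, 3, 0, 0, 0, 0], [0, 0, 0, 0, 0, 0, 0]])

```text
time_s: 6.2
ee_pos: [0.5092, 0.009, 0.1772]
tool_rot: [0.812, 3.03, 0.002]
ft_force: [-1.7, 1.7, 13.2]
finger_gap: 0.0548
grip_force: 60.0
```

Run:
```python
from h import *
c=shot("wrist","pics/w3.png"); s=sensors.state();print(s["ee_pos"],s["tool_rot"],s["ft_force"],s["torque"],s["joint_pos"])
a=shot("scene","pics/a3.png")["frame"][:,:,::-1]
im=np.zeros((480,800,3),np.uint8);im[:,:430]=c["frame"][:,110:540,::-1];im[:333,430:]=cv2.resize(a[215:305,260:360],(370,333),interpolation=3);cv2.imwrite("pics/d.png",im)
```

```text
[0.50912819 0.00892386 0.17722601] [8.12073678e-01 3.03000393e+00 2.31290392e-03] [-2.9798537   1.51223343 13.7402199 ] [0.21473376 0.27752429 0.00741956] [-1.19655167e-01  2.82109367e-01  1.83763252e+00  9.40978313e-04
  1.01703633e+00 -1.16723074e+00]
```

View pics/d.png

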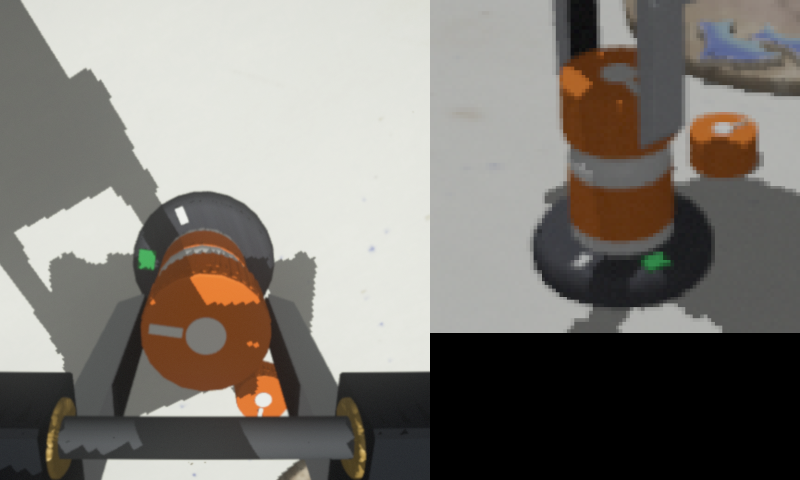

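The cap turned with the gripper: its pointer keeps the same relation to the fingers and now points toward the green mark at (147,259). Lifting straight up.

>>> send_rows(steps=[[0, 0, 0, 0, 0, 0.5, 0], [0, 0, 0, 0, 0, 0.7, 0], [0, 0, 0, 0, 0, 1, 0], [0, 0, 0, 0, 0, 1, 0], [0, 0, 0, 0, 0, 1.3, 0], [0, 0, 0, 0, 0, 1.5, 0], [0, 0, 0, 0, 0, 0, 0], [0, 0, 0, 0, 0, 0, 0]])

```text
time_s: 7.3
ee_pos: [0.5073, 0.0088, 0.2351]
tool_rot: [-0.813, -3.034, -0.0]
ft_force: [-1.3, 0.1, -0.7]
finger_gap: 0.0547
grip_force: 60.0
```

>>> send_rows(steps=[[0, 0, 0, -0.4, -2.2, 0, 0], [0, 0, 0, -0.8, -4, 0, 0], [0, 0, 0, -0.9, -5, 0, 0], [0, 0, 0, -0.9, -5, 0, 0], [0, 0, 0, -0.9, -5, 0, 0], [0, 0, 0, -0.7, -4, 0, 0], [0, 0, 0, -0.3, -2, 0, 0], [0, 0, 0, 0, 0, 0, 0]])

```text
time_s: 8.3
ee_pos: [0.4584, -0.2637, 0.2347]
tool_rot: [-0.816, -3.033, -0.002]
ft_force: [0.4, 0.6, -0.7]
finger_gap: 0.0551
grip_force: 60.0
```

Run:
```python
from h import *
c=shot("scene","pics/a4.png"); s=sensors.state();print(s["ee_pos"],s["tool_rot"],s["ft_force"],s["finger_gap"])
```

```text
[ 0.45842131 -0.26253952  0.23472994] [-8.14136616e-01 -3.03317636e+00 -2.55637305e-03] [ 0.53806489  0.95188647 -1.08765009] 0.054875483064659225
```

View pics/a4.png

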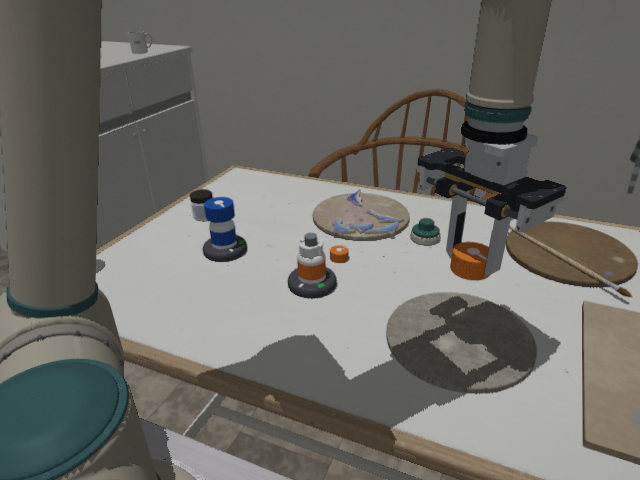

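The cap is held by the gripper at (473,262) above the bat. The jar is open at (311,262) and the blue jar and decoy haven't moved. Lowering.

>>> send_rows(steps=[[0, 0, 0, 0, 0, -1.5, 0], [0, 0, 0, 0, 0, -2.5, 0], [0, 0, 0, 0, 0, -2.5, 0], [0, 0, 0, 0, 0, -2.5, 0], [0, 0, 0, 0, 0, -1.5, 0], [0, 0, 0, 0, 0, -0.8, 0], [0, 0, 0, 0, 0, 0, 0], [0, 0, 0, 0, 0, 0, 0]])

```text
time_s: 9.35
ee_pos: [0.459, -0.2635, 0.1229]
tool_rot: [0.813, 3.033, -0.001]
ft_force: [-0.3, -0.1, -0.2]
finger_gap: 0.0549
grip_force: 60.0
```

>>> send_rows(steps=[[0, 0, 0, 0, 0, -0.1, 0], [0, 0, 0, 0, 0, -0.1, 0], [0, 0, 0, 0, 0, -0.1, 0], [0, 0, 0, 0, 0, -0.1, 0], [0, 0, 0, 0, 0, 0, 0], [0, 0, 0, 0, 0, 0, 0], [0, 0, 0, 0, 0, 0, 0], [0, 0, 0, 0, 0, 0, 0]])

```text
time_s: 10.35
ee_pos: [0.4585, -0.2632, 0.1182]
tool_rot: [0.813, 3.034, 0.0]
ft_force: [-0.6, -0.5, -0.5]
finger_gap: 0.0547
grip_force: 60.0
```

>>> send_rows(steps=[[0, 0, 0, 0, 0, -0.1, 0], [0, 0, 0, 0, 0, 0, 0], [0, 0, 0, 0, 0, -0.1, 0], [0, 0, 0, 0, 0, 0, 0], [0, 0, 0, 0, 0, 0, 0], [0, 0, 0, 0, 0, 0, 0], [0, 0, 0, 0, 0, 0, 0], [0, 0, 0, 0, 0, 0, 0]])

```text
time_s: 11.35
ee_pos: [0.4585, -0.2632, 0.1162]
tool_rot: [0.813, 3.034, 0.0]
ft_force: [0.1, 0.6, -0.7]
finger_gap: 0.0549
grip_force: 60.0
```

>>> send_rows(steps=[[0, 0, 0, 0, 0, -0.07, 0], [0, 0, 0, 0, 0, 0, 0], [0, 0, 0, 0, 0, -0.07, 0], [0, 0, 0, 0, 0, 0, 0], [0, 0, 0, 0, 0, 0, 0], [0, 0, 0, 0, 0, 0, 0], [0, 0, 0, 0, 0, 0, 0], [0, 0, 0, 0, 0, 0, 0]])

```text
time_s: 12.35
ee_pos: [0.4586, -0.2632, 0.1158]
tool_rot: [0.813, 3.034, -0.0]
ft_force: [-2.2, 1.8, 8.9]
finger_gap: 0.0546
grip_force: 60.0
```

Contact at 8.9 N, at the height expected. Releasing, then rising.

>>> send_rows(steps=[[0, 0, 0, 0, 0, 0.05, 0], [0, 0, 0, 0, 0, 0, 30], [0, 0, 0, 0, 0, 0, 60], [0, 0, 0, 0, 0, 0, 100], [0, 0, 0, 0, 0, 0, 100], [0, 0, 0, 0, 0, 0, 100], [0, 0, 0, 0, 0, 0, 100], [0, 0, 0, 0, 0, 0, 100]])

```text
time_s: 13.35
ee_pos: [0.4585, -0.2632, 0.1153]
tool_rot: [-0.813, -3.035, -0.0]
ft_force: [-0.2, 0.3, -0.3]
finger_gap: 0.0939
grip_force: 0.0
```

>>> send_rows(steps=[[0, 0, 0, 0, 0, 0.5, 100], [0, 0, 0, 0, 0, 1.5, 100], [0, 0, 0, 0, 0, 2.5, 100], [0, 0, 0, 0, 0, 3, 100], [0, 0, 0, 0, 0, 3, 100], [0, 0, 0, 0, 0, 1.5, 100], [0, 0, 0, 0, 0, 0, 100], [0, 0, 0, 0, 0, 0, 100]])

```text
time_s: 14.35
ee_pos: [0.458, -0.2628, 0.2344]
tool_rot: [-0.813, -3.033, -0.001]
ft_force: [0.1, 0.3, -0.0]
finger_gap: 0.0939
grip_force: 0.0
```

Run:
```python
from h import *
c=shot("scene","pics/a5.png"); s=sensors.state();print(s["ee_pos"],s["ft_force"],s["finger_gap"])
```

```text
[ 0.45795287 -0.26279918  0.23415127] [0.01771814 0.13659242 0.24593016] 0.09394544286448793
```

View pics/a5.png

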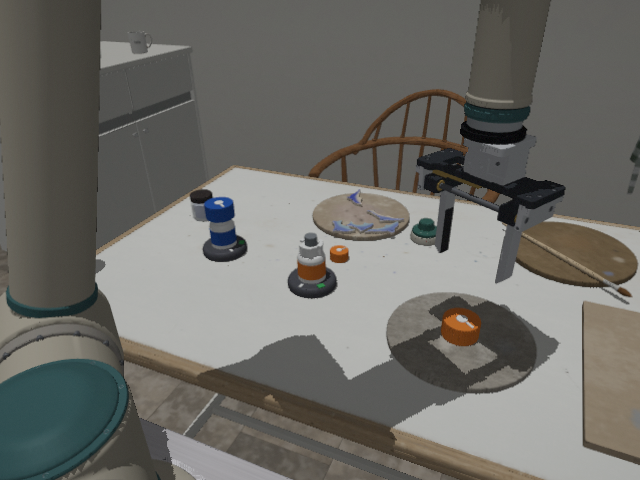

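The cap sits upright on the bat at (461,326), the gripper is clear, the jar at (311,262) is open and the blue jar is untouched.

```bash
python3 -c "
from station import robot
print(robot.sign_off())"
```

```text
the job is handed in; nothing more can be done
None
```

The orange jar is open, its cap rests the same way up on the grey bat with the gripper clear, the blue jar was left closed, and the job was handed in at about 14.4 s.

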